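# Lock a mixer's clamp bar with its T-key

### The arm

A 6-joint arm with a two-finger parallel gripper is mounted at the origin on a cart in front of the work surface, level with it; the furniture and walls round the work are solid. World frame = base frame: x ahead of the robot, y to its left, z up, the work surface at z = 0. Lengths are in mm, angles in degrees, forces in N, time in s.
With the tool pointing down it reaches from about 300 to 850 mm from the base axis. Payload 4.2 kg.
Tool frame: the origin (TCP) lies at the very end of the fingers, on their centre line; the grasp point (between the pads) lies 19 mm behind it (env.grasp_offset is the distance from the TCP to the grasp point, in mm); z points along the fingers, y is the line along which they close (so a half turn about z gives the same grasp; the last joint's range is limited). The gripper opens to 91 mm and grips with 3 to 60 N. Pads are 32 mm wide; open, the fingers measure 118 mm over their backs; the gripper's body (76 mm by 178 mm) begins 60 mm behind the grasp point.
Start: joints at [73.682, 18.312, 89.639, -0, 72.044, -1.146], TCP at [150.489, 554.974, 213.976] pointing down, gripper open.
Joint ranges: [-177.97, 177.97], [-48.28, 115.42], [12.27, 149.76], [-77.06, 257.06], [2.81, 150.46], [-146.56, 146.56]. Speed limits (degrees/s): [147.25, 147.25, 180, 180, 180, 180].

### API

Orientations are given as [roll, pitch, yaw] about the fixed x, y, z axes, in that order (R = Rz(yaw) Ry(pitch) Rx(roll)).
In Python, from workcell import env gives the robot as it stands. The module is installed in compiled form; this text tells all that it offers.
- The arm moves only by the tool send_rows, never from a script. Its argument "motion" is a list of rows, each an object of numbers: "tx", "ty", "tz": the shift along the tool's x, y, z in units of 500 mm (1.0 is 500 mm); "rx", "ry", "rz": the turn, a rotation vector about the tool's x, y, z in units of 30 degrees (1.0 is 30 degrees); "gripper": the closure, from -1 (fully open) to 1 (shut). In form: [{"tx": .., "ty": .., "tz": .., "rx": .., "ry": .., "rz": .., "gripper": ..}, ...]. A call has 1 to 12 rows; each row shifts and turns the commanded pose from where the row before left it, along the tool's axes as they then stand; what a row does not reach is not made up. A row lasts 1/8 s, in which the tool goes at most 62.5 mm and 10.7 degrees, less where a joint would pass 70% of its speed; a pose out of reach is approached as far as the arm can. A call with a number of a shift or a turn outside -1 to 1 is refused whole. A call with a gripper value outside its range is refused whole. The fingers move at their own pace and stop on an object; "grip_force" is the grip in N (left out, the last holds). Time passes only in rows, so rows that do not move let the fingers close. It gives the time, the measured TCP pose, the force, the opening and the grip force at its end, in the units of the state.
- env.state(): the state, without advancing time (a new reading comes with each control period).
- env.grab_frame(name): name is "side" or "top"; returns a dict with "frame" (400x640x3 uint8, red, green, blue), "vertical_fov" (degrees; the focal length in pixels is half the picture's height over the tangent of half this angle, whatever the lens; pixels are square), "cx", "cy" (the principal point, pixels), "k1" (the pictures are not rectified: a ray, as slopes to the right and down, at radius r is drawn at 1 + k1 r^2 times it, then the intrinsics apply), "rvec" (rotation vector, rad) and "tvec" (3), from world to camera coordinates, as OpenCV has them. Camera axes: x right, y down, z forward; pixel columns grow to the right and rows downward; lengths in mm; the calibration is good to about 2 mm. A picture is of the moment at which its call begins. There is no depth.
- env.job_done(): hands the job in; it is judged then, once.
The state is a dict: "time_s": time; "qpos": joint angles; "qvel": joint speeds; "effort": joint torques, N m; "ee_pos": TCP position; "ee_rot": TCP orientation; "force": force on the tool from outside, world axes, zero at the start; "torque": the same for the moment, N m; "gripper_width": finger opening in mm; "gripper_force": force on a finger pad.
Only numpy, scipy, OpenCV 4.12 (cv2) and the standard library are available. Lean on these libraries where they do the work, as an engineer would, in place of code of your own. Each camera call takes 0.05 s, during which the arm holds its last target. There are 200 camera calls.

### The job

Take the T-key out of its stand and lock the bench mixer's sprung clamp bar down over the cuvette rack: pass the key's crossbar lengthwise through the narrow slot under the eye of the bar, press the bar down against its spring, turn the key a quarter turn and let go, so that it stays locked by itself with the crossbar square across the slot. The slotted strip has been left up to about a centimetre off centre, so feel for the slot rather than forcing the key, and never push it with more than 40 N against the mixer. Leave the vial, the bottle, the sample cup and the timer where they stand.

Things in the scene. Friction and masses are not known exactly. Their poses are not given: they have to be found in the camera images.
- t_key: Loose T-key, 75 mm tall, about 0.12 kg, upright in its stand. Origin: centre of the underside of its round steel collar (60 mm diameter, 6 mm thick, lying above the origin); z up along the shaft (6 mm diameter). Half a turn of it about z makes no difference.
- key_wing (a point): Point on the key's axis 30 mm above its origin, in the black grip wing: 12 mm thick along the key's x, 30 mm long along its y, from 6 to 51 mm above the key's origin. Pinch it across its thickness (x).
- key_crossbar (a point): Centre of the key's crossbar at the foot of the shaft, 20.5 mm below the key's origin: square steel bar 28 mm long along the key's y (parallel to the wing), 7x7 mm in section, edges slightly rounded; its flat underside is 24 mm below the key's origin.
- key_stand: Fixed grey block 66x66 mm, 30 mm tall, with a square opening 36x36 mm through it in which the key's foot hangs; the collar rests on its top. Origin: centre of its underside.
- mixer: Fixed level bench mixer, white housing 120 mm (x) by 210 mm (y), 45 mm tall. Origin: centre of its underside; front to its -x. A cuvette rack stands on its +y end, centred 110 mm from the slot; the clamp bar's raised arm above it is 93 mm high and begins 62 mm to +y of the slot.
- slot_nominal (a point): On the top of the 5 mm steel strip, 50 mm above the mixer's underside, 50 mm to -y of its centre. The strip's slot runs along the mixer's y, 9 mm wide (x), 32 mm long (y). The strip is adjustable: the true slot lies up to 12 mm from this point along the mixer's x either way (exact along y). That is not measured: see it through the eye or feel for it with the crossbar.
- groove (a point): Nominal middle of the locking groove under the strip, 45 mm above the mixer's underside (strip's underside; shifts with the strip like the slot). Ridges stand 2.5 mm down beside a groove 11 mm wide along the mixer's x. Press the crossbar's centre below 39 mm above the mixer's underside, turn either way, let it rise into the groove (centre about 41.5 mm). Pocket below: 56x52 mm, 33 mm deep.
- clamp_bar (a joint): How far the clamp bar is pressed down, m: 0 at the top, hard stop at 0.011. A spring holds it up, about 3 N at 0 rising 0.35 N per mm. The crossbar clears the ridges under the strip at about 0.0085 to 0.011; locked, the bar rests at about 0.006.
- clamp_eye (a point): Centre of the clamp bar's eye, on its top face, 68 mm above the mixer's underside when up; moves with the bar. Opening 34 mm (mixer x) by 36 mm (y), plate 5 mm thick, 60x60 mm outside. The crossbar passes through it, then the key's collar bears on its top. With the crossbar resting on the strip the collar is still 6 mm above the eye.
- vial: Bystander: capped round strip vial, 37 mm diameter, 66 mm tall; origin at the centre of its underside.
- reagent_bottle: Bystander: small capped bottle, 34 mm diameter, 62 mm tall; origin at the centre of its underside.
- sample_cup: Bystander: small sample cup, 25 mm diameter, 26 mm tall; origin at the centre of its underside.
- lab_timer: Bystander: flat timer 64x66x19 mm; origin at the centre of its underside.
Things that resemble listed ones, but are neither listed nor needed, are in the scene too. Leave any purple or turquoise look-alike of the t_key alone.

How it is judged (in metres and radians):
On the way, in this order (a step that is already met when the one before it is completed fails the run):
1. the crossbar has passed lengthwise through the slot and is below the strip (horizontal distance between t_key and slot_nominal below 0.016 m and angle between the y axis of t_key and the y axis of mixer, either way round below 0.3 rad and z of key_crossbar in the frame of mixer below 0.0435 m), for 0.1 s.
2. the key is turned a quarter turn with the crossbar below the strip and the bar pressed down (horizontal distance between t_key and slot_nominal below 0.016 m and angle between the y axis of t_key and the x axis of mixer, either way round below 0.2 rad and z of key_crossbar in the frame of mixer below 0.0435 m and value of joint clamp_bar above 0.0045 m), for 0.2 s.
At the end, for the whole second after the job is handed in: Key released, still (<10 mm/s), upright within 0.12 rad, within 16 mm of slot_nominal in plan; crossbar square across the slot within 0.2 rad and risen into the groove (centre 39.5-43.5 mm above the mixer's underside); clamp bar held down more than 4.5 mm (all of step 2 and angle between t_key's own z axis and vertical below 0.12 rad and linear speed of t_key below 0.01 m/s and z of key_crossbar in the frame of mixer above 0.0395 m); the robot touches nothing.
It fails at once if the key presses on the mixer, its strip or its clamp bar with more than 40 N (contact force between t_key and mixer above 40 N).
It fails at once if a bystander is moved by more than 15 mm or knocked over (distance of any of vial, reagent_bottle, sample_cup, lab_timer from where it was at the start of the episode above 0.015 m or angle between any of vial, reagent_bottle, sample_cup, lab_timer's own z axis and vertical above 0.5 rad).
It also fails if it takes over 70 s, if anything falls off the work surface, if the arm or the gripper's body presses on something with over 40 N, if the wrist force passes 120 N, or if a joint passes its speed limit or range.

## Working session

There is one attempt and no reset: what is moved stays moved. The work goes in short steps, Python scripts to look and compute and a tool call to move; the robot and the scene stay as the last step left them, time stands still between calls to the robot, and variables do not carry over. Pictures are saved under pics/ and viewed, at most 10 in all, crops included, and the job is handed in when it is done.

Besides the shell and the picture viewer there is one more tool, called after "Call:" by a JSON object that holds its "op" and its "data". send_rows: Moves the arm, as the interface text tells. Shifts and turns lie within -1 to 1; 1 stands for 500 mm of shift or 30 degrees of turn. Its arguments: {"type":"object","properties":{"motion":{"type":"array"},"grip_force":{"type":"number"}},"required":["motion"]}

```bash
mkdir -p pics
cat > h.py <<'E'
import numpy as np, cv2, pickle
from workcell import env
def grab(name,fn):
    d=env.grab_frame(name); cv2.imwrite(f'pics/{fn}.png',d['frame'][:,:,::-1]); pickle.dump(d,open(f'pics/{fn}.pkl','wb')); return d
def load(fn): return pickle.load(open(f'pics/{fn}.pkl','rb'))
def ray(d,u,v):
    f=200/np.tan(np.radians(d['vertical_fov'])/2)
    K=np.array([[f,0,d['cx']],[0,f,d['cy']],[0,0,1]])
    p=cv2.undistortPoints(np.array([[[u,v]]],float),K,np.array([d['k1'],0,0,0,0.]))[0,0]
    R=cv2.Rodrigues(np.array(d['rvec'],float))[0]; t=np.array(d['tvec'],float).ravel()
    return -R.T@t, R.T@np.array([p[0],p[1],1])
def atz(d,u,v,z):
    c,r=ray(d,u,v); return c+r*(z-c[2])/r[2]
def tri(*a):
    A=0;b=0
    for d,u,v in a:
        c,r=ray(d,u,v); r/=np.linalg.norm(r); P=np.eye(3)-np.outer(r,r); A=A+P; b=b+P@c
    return np.linalg.solve(A,b)
def proj(d,p):
    f=200/np.tan(np.radians(d['vertical_fov'])/2)
    K=np.array([[f,0,d['cx']],[0,f,d['cy']],[0,0,1]])
    return cv2.projectPoints(np.array(p,float).reshape(-1,3),np.array(d['rvec'],float),np.array(d['tvec'],float),K,np.array([d['k1'],0,0,0,0.]))[0][:,0]
E
python3 - <<'E'
from h import *
a=grab('side','s0');b=grab('top','t0')
cv2.imwrite('pics/both.png',cv2.resize(np.vstack([a['frame'],b['frame']])[:,:,::-1],None,fx=.75,fy=.75))
for d in(a,b): print(d['vertical_fov'],ray(d,320,200))
print(env.state())
E
```

```text
55.68467500504507 (array([319.27976556, 667.65177358, 517.13588922]), array([ 0.20830679, -0.84873278, -0.48623488]))
46.39364528943397 (array([ 439.6810845 ,  -86.21099642, 1350.25460827]), array([ 0.06093696, -0.02019307, -0.99794097]))
{'time_s': 0.1, 'qpos': array([ 7.36839932e+01,  1.83479207e+01,  8.96990565e+01, -1.62856043e-03,
        7.20422813e+01, -1.14432742e+00]), 'qvel': array([-0.06955468, -0.13426262, -0.24644773, -0.06109837, -0.03396025,
        0.07604052]), 'effort': array([ 2.07475678e-03, -4.13330376e+01, -2.32508093e+01,  7.30226515e-02,
        4.22166951e-02, -6.70569989e-05]), 'ee_pos': array([150.35363309, 554.5390603 , 213.20735069]), 'ee_rot': array([-1.79910728e+02, -2.34446249e-04,  1.64828824e+02]), 'force': array([-0.44752013, -0.26626853, -0.19733771]), 'torque': array([-0.07069981,  0.00341675,  0.01806716]), 'gripper_force': 0.0, 'gripper_width': 91.44526877131473}
```

View pics/both.png

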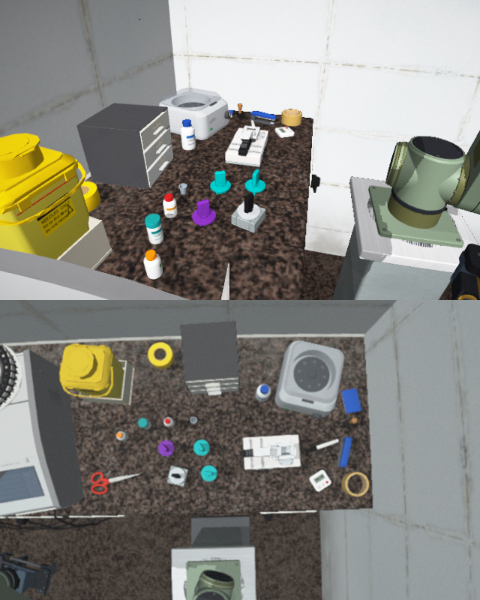

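Picture: the key candidates are the black-winged key in the grey stand (side ≈(332,275), top ≈(236,235)), purple (271,282), turquoise (293,243) and (341,242). I choose the black-winged one with the steel collar, and check it in close crops along with the mixer.

Run:
```python
from h import *
a=load('s0')['frame'];b=load('t0')['frame']
def c(f,u,v,w,h): return cv2.resize(f[v:v+h,u:u+w],(400,300),interpolation=cv2.INTER_CUBIC)
im=np.vstack([np.hstack([c(a,280,240,100,75),c(a,285,155,100,75)]),np.hstack([c(b,200,205,80,60),c(b,316,167,100,75)])])
cv2.imwrite('pics/crop1.png',im[:,:,::-1])
```

```text
(no output)
```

View pics/crop1.png

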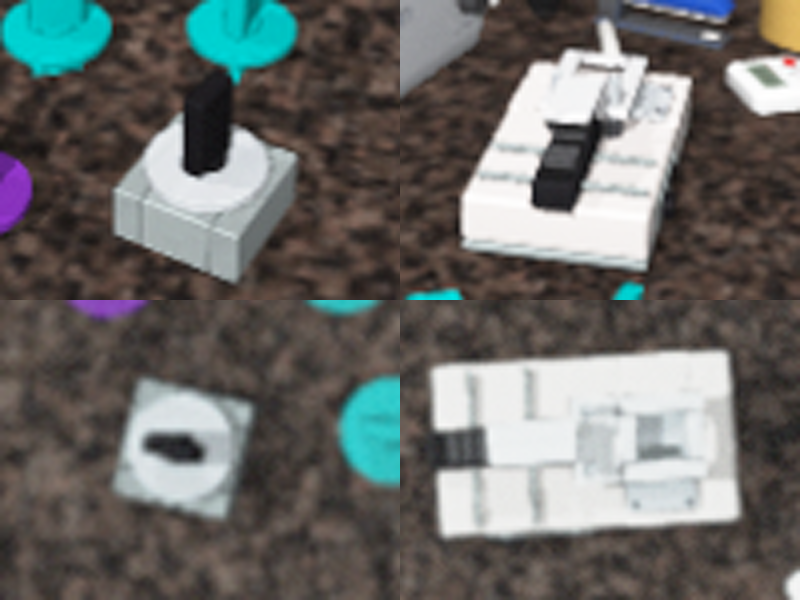

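Run:
```python
from h import *
a=load('s0');b=load('t0')
m=np.array([atz(b,*p,45) for p in[(324,183.5),(397.75,179.75),(401,221.5),(326.75,226.25)]])
print(m.round(1),m.mean(0)); e=(m[0]-m[1]+m[3]-m[2]);print('yaw y-axis',np.degrees(np.arctan2(-e[0],e[1])), np.linalg.norm(e)/2, np.linalg.norm(m[0]-m[3]))
s=np.array([atz(b,*p,30) for p in[(227.8,220.6),(250.8,226.2),(244.4,248.8),(223,243.4)]])
print(s.round(1),s.mean(0),np.linalg.norm(s-np.roll(s,1,0),axis=1))
# side corners of stand top: left(115,188) right(298,155) front(237,242)->
q=[(280+115/4,240+190/4),(280+298/4,240+155/4),(280+238/4,240+243/4)]
sd=np.array([atz(a,*p,30) for p in q]);print(sd.round(1),(sd[0]+sd[1])/2)
# side mixer base corners bottom-left, bottom-right
print([atz(a,285+(u-400)/4,155+v/4,45).round(1) for u,v in[(462,205),(652,230),(690,75),(533,63)]])
# collar
print('collar top', atz(b,200+182/5,205+(445-300)/5,36), atz(a,280+208/4,240+166/4,36), tri((b,200+182/5,205+(445-300)/5),(a,280+208/4,240+166/4)))
# scaled crops with better enlarge
def c(f,u,v,w,h,s): return cv2.resize(f[v:v+h,u:u+w],None,fx=s,fy=s,interpolation=cv2.INTER_LANCZOS4)
im=np.hstack([c(a['frame'],316,255,34,40,11.7),c(b['frame'],219,217,34,40,11.7)])
cv2.imwrite('pics/crop2.png',im[:,:,::-1]);print(im.shape)
```

```text
[[ 565.5 -125.    45. ]
 [ 571.3 -333.8   45. ]
 [ 453.3 -338.8   45. ]
 [ 445.5 -129.6   45. ]] [ 508.90471502 -231.80137053   45.        ]
yaw y-axis 1.8655545181641848 209.06524141768205 120.16246712510971
[[468.3 149.1  30. ]
 [451.   84.3  30. ]
 [387.9 103.4  30. ]
 [404.4 163.6  30. ]] [427.90606849 125.09564064  30.        ] [65.55621362 67.08552891 65.99256815 62.40340535]
[[466.5 149.9  30. ]
 [387.6 103.8  30. ]
 [403.8 169.5  30. ]] [427.08051227 126.81606387  30.        ]
[array([ 560.7, -113. ,   45. ]), array([ 440.8, -113.4,   45. ]), array([ 453.5, -338.5,   45. ]), array([ 570.1, -329.1,   45. ])]
collar top [430.03581451 124.35015367  36.        ] [426.67686771 129.12221867  36.        ] [428.79658321 124.77700158  31.94917296]
(468, 796, 3)
```

View pics/crop2.png

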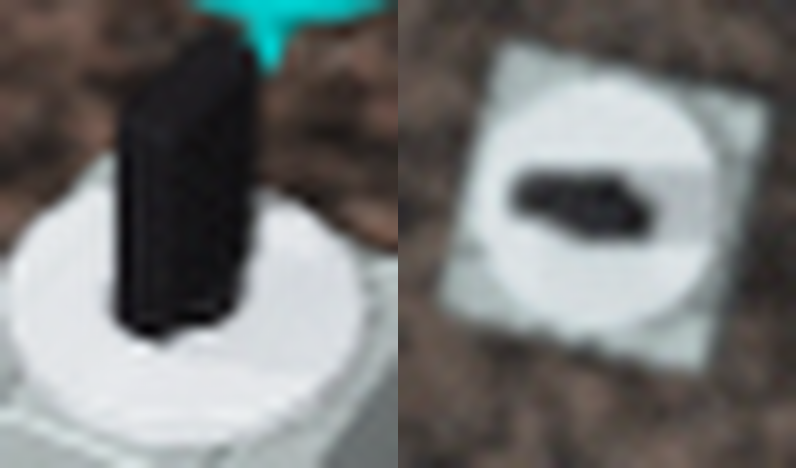

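The wing is black and the collar white, which confirms the key. The wing is at about (190,190) left and (585,205) right, rotated ~10° clockwise in the top image. I'll fit wing pose by silhouette in both views.

Run:
```python
from h import *
from scipy.optimize import minimize
a=load('s0');b=load('t0');S=8
def prep(d,u,v,w,h):
    g=d['frame'][v:v+h,u:u+w].astype(float).max(2)
    return g
def sil(d,pts,u,v,w,h):
    p=(proj(d,pts)-[u,v]+.5)*S-.5
    m=np.zeros((h*S,w*S),np.uint8); cv2.fillConvexPoly(m,cv2.convexHull(p.astype(np.float32)).round().astype(np.int32),1)
    return cv2.resize(m.astype(np.float32),(w,h),interpolation=cv2.INTER_AREA)
rs=(321,262,22,22); rt=(227,226,22,16)
ga=prep(a,*rs); gb=prep(b,*rt)
ta=np.clip((110-ga)/80,0,1); tb=np.clip((170-gb)/110,0,1)
# ignore non-key dark areas
print(ga.astype(int)[::4]);print(gb.astype(int)[::3])
def box(x,y,z0,z1,yaw):
    c,s=np.cos(yaw),np.sin(yaw)
    return [(x+c*i*6-s*j*15,y+s*i*6+c*j*15,z) for i in(-1,1) for j in(-1,1) for z in(z0,z1)]
wb=np.ones_like(tb); 
def cost(p,ret=False):
    x,y,yaw,dx,dy=p  # dx,dy px offset of top/side for calibration
    ma=sil(a,box(x+dx,y+dy,36,81,yaw),*rs); mb=sil(b,box(x,y,36,81,yaw),*rt)
    ca=((ma-ta)**2).sum(); cb=((mb-tb)**2).sum()
    return ca+cb+.05*(dx*dx+dy*dy)
best=None
for yaw in np.radians(np.arange(-40,41,8)):
    r=minimize(cost,[428,125,yaw,0,0],method='Nelder-Mead',options=dict(initial_simplex=[[428,125,yaw,0,0],[432,125,yaw,0,0],[428,129,yaw,0,0],[428,125,yaw+.12,0,0],[428,125,yaw,2,0],[428,125,yaw,0,2]]))
    print(np.degrees(yaw).round(),r.fun.round(2),r.x[:2].round(1),np.degrees(r.x[2]).round(1),r.x[3:].round(1))
```

```text
[[ 77  76  62  50  43  36  35  29  32  32  35  32  33  31  26  22  25  56
   78  81  77  67]
 [ 68  88 107 117  89  30  33  35  41  37  26  23  23  18  23  20  28  48
   58  57  50  39]
 [ 62 104 171 189 145  28  30  30  30  26  20  23  23  23  22  17  26  50
   62  56  51  52]
 [234 232 231 230 187  30  30  30  32  28  22  24  22  18  21  22  83 197
  234 233 234 227]
 [231 233 232 232 188  29  28  28  30  27  21  23  22  21  25  76 180 224
  223 221 220 222]
 [232 233 233 229 184  55  29  27  28  27  23  28  29  73 163 212 223 222
  222 222 224 224]]
[[166 190 207 218 224 227 225 227 225 227 229 230 230 229 228 217 179 156
  161 168 173 174]
 [222 228 227 228 230 230 230 230 231 229 228 229 228 228 228 229 229 224
  183 153 154 171]
 [226 186 120  84  71  70  71  77  70  69  71 120 168 184 189 187 189 188
  186 159 147 136]
 [226 194 148 123 100  73  55  46  50  47  49  37  29  81 152 188 189 187
  184 164 145  97]
 [223 228 228 229 223 220 215 207 201 203 200 201 202 211 223 223 223 223
  200 145 102  68]
 [191 218 226 230 225 223 223 222 220 221 221 220 221 223 225 225 213 168
  143 121  81  46]]
-40.0 51.43 [430.5 123.4] -11.3 [-1.5 -1.4]
-32.0 51.15 [430.1 124.6] -12.1 [-1.1 -2.1]
-24.0 51.46 [429.8 123.4] -11.4 [-0.6 -1.2]
-16.0 51.06 [430.  123.8] -11.7 [-0.9 -1.6]
-8.0 53.68 [429.9 123.7] -10.0 [-1.1  1.1]
0.0 56.34 [430.  123.5] -9.3 [-1.2  3. ]
8.0 54.3 [429.9 123.8] -10.9 [-1.1  1.8]
16.0 100.02 [428.9 127.8] 28.9 [ 0.7 -0.6]
24.0 100.21 [429.1 126.5] 30.1 [1.  0.4]
32.0 100.32 [429.  128.1] 28.6 [0.5 0.6]
40.0 100.15 [429.  127.3] 27.9 [0.2 2.1]
```

Run:
```python
from h import *
b=load('t0');a=load('s0')
g=b['frame'].max(2)[190:214,366:396].astype(int)
print(g)
th=np.radians(1.9);C=np.array([508.9,-231.8]);X=np.array([np.cos(th),np.sin(th)]);Y=np.array([-X[1],X[0]])
def W(x,y,z): return [*(C+x*X+y*Y),z]
for n,p in dict(slot0=W(0,-50,50),slotp=W(12,-50,50),slotm=W(-12,-50,50),eye=W(0,-50,68),e1=W(17,-32,68),e2=W(-17,-68,68),o1=W(30,-20,68),o2=W(-30,-80,68)).items(): print(n,np.round(p,1),proj(b,p).round(1),proj(a,p).round(1))
im=cv2.resize(b['frame'][160:240,310:410],(800,640)[:2],interpolation=cv2.INTER_CUBIC)[:600]
cv2.imwrite('pics/crop3.png',im[:,:,::-1])
```

```text
[[237 233 228 229 235 232 225 226 232 234 236 236 236 236 238 238 238 239
  238 236 234 232 234 233 233 235 235 235 236 235]
 [238 236 233 230 230 233 229 232 233 236 237 237 238 237 238 238 239 239
  239 239 237 237 237 238 238 234 224 222 220 219]
 [235 237 236 230 225 235 238 237 237 238 238 238 239 238 238 239 239 238
  238 237 238 238 237 237 239 232 215 206 204 203]
 [220 221 220 212 202 224 237 239 239 238 239 239 239 239 237 236 235 235
  234 234 233 233 233 236 235 229 213 202 199 201]
 [210 209 205 188 171 203 226 235 237 235 236 237 236 235 231 229 226 224
  219 215 212 211 217 222 226 220 203 199 201 203]
 [210 214 213 193 169 191 212 223 219 208 208 214 211 210 208 210 217 217
  214 206 203 212 227 230 230 223 207 205 201 201]
 [227 227 230 222 212 222 228 230 220 182 173 174 176 174 177 191 215 217
  216 213 212 222 235 237 236 229 221 219 208 203]
 [222 226 234 230 227 235 237 237 229 189 170 172 172 169 173 187 214 218
  217 216 216 226 238 238 236 229 222 225 213 200]
 [210 214 221 222 225 238 239 239 227 188 170 171 173 171 171 192 218 219
  217 218 221 229 238 239 
[... 1674 characters left out ...]
1 196 208 208 208 209 216 216 214 215 213 215 217
  215 215 207 207 202 187 182 213 228 231 233 231]
 [227 213 205 202 195 182 187 203 203 205 204 207 210 210 210 209 212 217
  217 218 216 216 215 203 195 219 236 239 237 238]]
slot0 [ 510.6 -281.8   50. ] [[380.5 201.6]] [[334.5 178.2]]
slotp [ 522.6 -281.4   50. ] [[380.2 197.3]] [[330.3 177.7]]
slotm [ 498.6 -282.2   50. ] [[380.7 205.8]] [[338.7 178.6]]
eye [ 510.6 -281.8   68. ] [[381.4 201.2]] [[334.7 172.4]]
e1 [ 527.  -263.2   68. ] [[374.5 195.4]] [[327.5 174.5]]
e2 [ 494.2 -300.3   68. ] [[388.3 206.9]] [[341.7 170.4]]
o1 [ 539.5 -250.8   68. ] [[369.9 191. ]] [[322.  175.8]]
o2 [ 481.6 -312.8   68. ] [[392.9 211.4]] [[346.8 169.1]]
```

View pics/crop3.png

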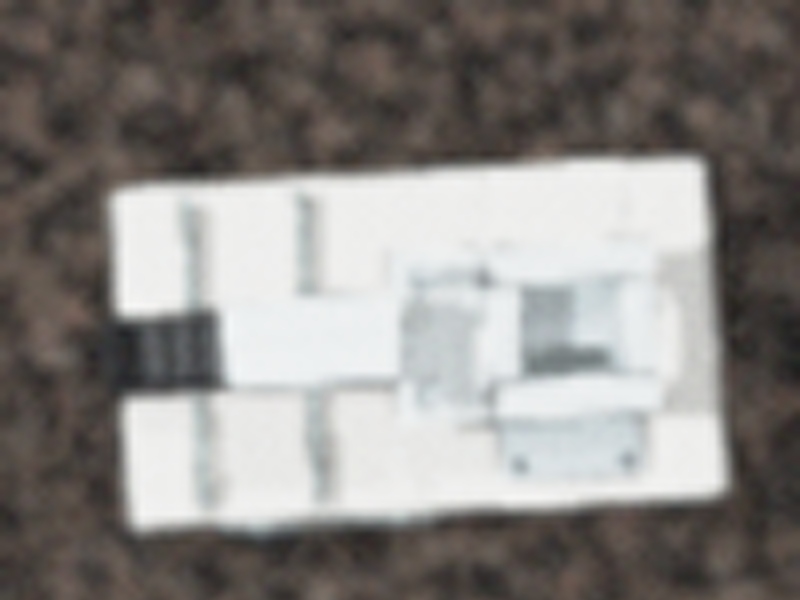

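The picture shows the slot as a dark band through the eye, centred ≈(381,204.8) in top pixels. That puts it about 9 mm toward −x of nominal: slot ≈ (501.5,−281). The key is at (429.5,124.3), yaw −11.7°. First I turn the tool.

Call:
{"op": "send_rows", "data": {"motion": [{"rz":0.32,"gripper":-1},{"rz":0.32,"gripper":-1},{"rz":0.32,"gripper":-1},{"rz":0.32,"gripper":-1},{"rz":0.32,"gripper":-1},{"rz":0.32,"gripper":-1},{"rz":0.32,"gripper":-1},{"rz":0.32,"gripper":-1},{"rz":0.32,"gripper":-1}]}}

```text
invalid input at $.motion[0]: expected keys tx, ty, tz, rx, ry, rz, gripper
```

```bash
cat > go.py <<'E'
import sys
from h import *
from scipy.spatial.transform import Rotation as Ro
def go(x,y,z,yaw=None):
    s=env.state(); R=Ro.from_euler('xyz',s['ee_rot'],degrees=True)
    d=R.inv().apply(np.array([x,y,z])-s['ee_pos'])
    print('t',round(s['time_s'],2),'pos',s['ee_pos'].round(2),'rot',s['ee_rot'].round(2),'F',s['force'].round(1),'T',s['torque'].round(2),'w',round(s['gripper_width'],1),'gf',round(s['gripper_force'],1),'q',s['qpos'].round(1))
    print('shift mm',d.round(2),'units',(d/500).round(4))
    if yaw is not None:
        v=(R.inv()*Ro.from_euler('xyz',[180,0,yaw],degrees=True)).as_rotvec(degrees=True)
        print('rot deg',v.round(2),'units',(v/30).round(4))
if __name__=='__main__': go(*map(float,sys.argv[1:]))
E
python3 go.py 429.5 124.3 150 78.3
```

```text
t 0.1 pos [150.35 554.54 213.21] rot [-179.91   -0.    164.83] F [-0.4 -0.3 -0.2] T [-0.07  0.    0.02] w 91.4 gf 0.0 q [73.7 18.3 89.7 -0.  72.  -1.1]
shift mm [-382.01 -342.09   63.74] units [-0.764  -0.6842  0.1275]
rot deg [-7.000e-02  7.000e-02  8.653e+01] units [-2.4000e-03  2.2000e-03  2.8843e+00]
```

Call:
{"op": "send_rows", "data": {"motion": [{"tx":0,"ty":0,"tz":0,"rx":0,"ry":0,"rz":0.32,"gripper":-1},{"tx":0,"ty":0,"tz":0,"rx":0,"ry":0,"rz":0.32,"gripper":-1},{"tx":0,"ty":0,"tz":0,"rx":0,"ry":0,"rz":0.32,"gripper":-1},{"tx":0,"ty":0,"tz":0,"rx":0,"ry":0,"rz":0.32,"gripper":-1},{"tx":0,"ty":0,"tz":0,"rx":0,"ry":0,"rz":0.32,"gripper":-1},{"tx":0,"ty":0,"tz":0,"rx":0,"ry":0,"rz":0.32,"gripper":-1},{"tx":0,"ty":0,"tz":0,"rx":0,"ry":0,"rz":0.32,"gripper":-1},{"tx":0,"ty":0,"tz":0,"rx":0,"ry":0,"rz":0.32,"gripper":-1},{"tx":0,"ty":0,"tz":0,"rx":0,"ry":0,"rz":0.32,"gripper":-1}]}}

```text
time_s: 1.23
ee_pos: [150.4, 554.7, 213.4]
ee_rot: [-180.0, 0.1, 78.1]
force: [0.2, -0.2, -0.4]
gripper_width: 91.1
gripper_force: 0.0
```

```bash
python3 go.py 429.5 124.3 130 78.3
```

```text
t 1.23 pos [150.41 554.66 213.44] rot [-1.800e+02  6.000e-02  7.811e+01] F [ 0.2 -0.2 -0.4] T [-0.14  0.03 -0.02] w 91.1 gf 0.0 q [73.7 18.3 89.7 -0.  72.  85.6]
shift mm [-363.55  361.76   83.81] units [-0.7271  0.7235  0.1676]
rot deg [-0.    0.06 -0.19] units [-0.0001  0.0021 -0.0063]
```

Call:
{"op": "send_rows", "data": {"motion": [{"tx":-0.0606,"ty":0.0603,"tz":0.014,"rx":0,"ry":0,"rz":0,"gripper":-1},{"tx":-0.0606,"ty":0.0603,"tz":0.014,"rx":0,"ry":0,"rz":0,"gripper":-1},{"tx":-0.0606,"ty":0.0603,"tz":0.014,"rx":0,"ry":0,"rz":0,"gripper":-1},{"tx":-0.0606,"ty":0.0603,"tz":0.014,"rx":0,"ry":0,"rz":0,"gripper":-1},{"tx":-0.0606,"ty":0.0603,"tz":0.014,"rx":0,"ry":0,"rz":0,"gripper":-1},{"tx":-0.0606,"ty":0.0603,"tz":0.014,"rx":0,"ry":0,"rz":0,"gripper":-1},{"tx":-0.0606,"ty":0.0603,"tz":0.014,"rx":0,"ry":0,"rz":0,"gripper":-1},{"tx":-0.0606,"ty":0.0603,"tz":0.014,"rx":0,"ry":0,"rz":0,"gripper":-1},{"tx":-0.0606,"ty":0.0603,"tz":0.014,"rx":0,"ry":0,"rz":0,"gripper":-1},{"tx":-0.0606,"ty":0.0603,"tz":0.014,"rx":0,"ry":0,"rz":0,"gripper":-1},{"tx":-0.0606,"ty":0.0603,"tz":0.014,"rx":0,"ry":0,"rz":0,"gripper":-1},{"tx":-0.0606,"ty":0.0603,"tz":0.014,"rx":0,"ry":0,"rz":0,"gripper":-1}]}}

```text
time_s: 2.72
ee_pos: [432.4, 124.9, 129.5]
ee_rot: [-180.0, -0.0, 78.4]
force: [0.5, -0.0, -0.5]
gripper_width: 90.9
gripper_force: 0.0
```

```bash
python3 go.py 429.5 124.3 41 78.3
```

```text
t 2.73 pos [432.44 124.87 129.53] rot [-179.98   -0.     78.42] F [ 0.5 -0.  -0.5] T [-0.11  0.11  0.05] w 90.9 gf 0.0 q [ 14.6  11.6 112.5   0.   55.9  26.2]
shift mm [-1.15 -2.73 88.53] units [-0.0023 -0.0055  0.1771]
rot deg [-0.02 -0.    0.12] units [-0.0007 -0.      0.004 ]
```

Call:
{"op": "send_rows", "data": {"motion": [{"tx":-0.0023,"ty":-0.0055,"tz":0.03,"rx":0,"ry":0,"rz":0,"gripper":0},{"tx":0,"ty":0,"tz":0.03,"rx":0,"ry":0,"rz":0,"gripper":0},{"tx":0,"ty":0,"tz":0.03,"rx":0,"ry":0,"rz":0,"gripper":0},{"tx":0,"ty":0,"tz":0.03,"rx":0,"ry":0,"rz":0,"gripper":0},{"tx":0,"ty":0,"tz":0.03,"rx":0,"ry":0,"rz":0,"gripper":0},{"tx":0,"ty":0,"tz":0.027,"rx":0,"ry":0,"rz":0,"gripper":0},{"tx":0,"ty":0,"tz":0,"rx":0,"ry":0,"rz":0,"gripper":0},{"tx":0,"ty":0,"tz":0,"rx":0,"ry":0,"rz":0,"gripper":0}]}}

```text
time_s: 3.72
ee_pos: [429.4, 125.7, 41.7]
ee_rot: [180.0, -0.0, 78.4]
force: [-0.3, -0.2, 0.2]
gripper_width: 45.5
gripper_force: 0.0
```

```bash
python3 go.py 429.5 124.3 41 78.3
python3 - <<'E'
from h import *
a=grab('side','s1');b=grab('top','t1')
def c(f,u,v,w,h): return cv2.resize(f[v:v+h,u:u+w],(400,400),interpolation=cv2.INTER_CUBIC)
cv2.imwrite('pics/c4.png',np.hstack([c(a['frame'],290,230,80,80),c(b['frame'],205,205,60,60)])[:,:,::-1])
E
```

```text
t 3.73 pos [429.38 125.72  41.7 ] rot [ 1.7997e+02 -2.0000e-02  7.8430e+01] F [-0.3 -0.2  0.2] T [-0.16  0.05 -0.04] w 45.5 gf 0.0 q [ 14.8  18.2 119.5   0.   42.3  26.4]
shift mm [-1.36  0.4   0.7 ] units [-0.0027  0.0008  0.0014]
rot deg [ 0.03 -0.02  0.13] units [ 0.0009 -0.0006  0.0043]
```

View pics/c4.png

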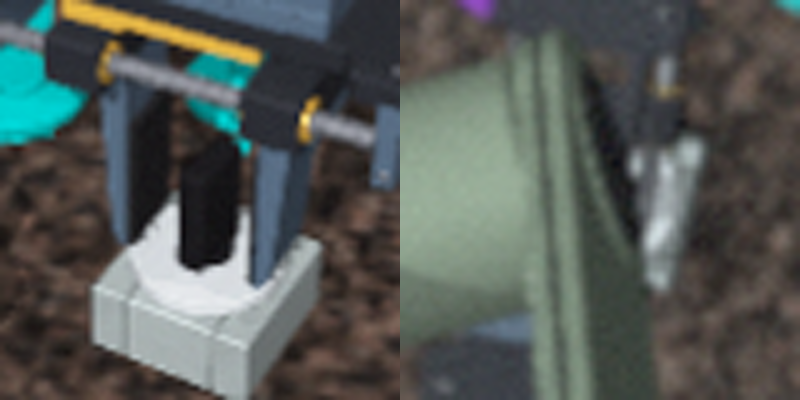

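The wing stands between the two fingers, about centred (210,210), so I close.

Call:
{"op": "send_rows", "data": {"motion": [{"tx":-0.0027,"ty":0.0008,"tz":0.001,"rx":0,"ry":0,"rz":0.004,"gripper":0},{"tx":0,"ty":0,"tz":0,"rx":0,"ry":0,"rz":0,"gripper":0.5},{"tx":0,"ty":0,"tz":0,"rx":0,"ry":0,"rz":0,"gripper":1},{"tx":0,"ty":0,"tz":0,"rx":0,"ry":0,"rz":0,"gripper":1},{"tx":0,"ty":0,"tz":0,"rx":0,"ry":0,"rz":0,"gripper":1},{"tx":0,"ty":0,"tz":0,"rx":0,"ry":0,"rz":0,"gripper":1},{"tx":0,"ty":0,"tz":0,"rx":0,"ry":0,"rz":0,"gripper":1}], "grip_force": 45}}

```text
time_s: 4.7
ee_pos: [429.2, 124.2, 41.0]
ee_rot: [-180.0, -0.0, 78.3]
force: [-0.9, -0.3, 1.5]
gripper_width: 11.9
gripper_force: 45.0
```

```bash
python3 go.py 429.5 124.3 141 91.9
```

```text
t 4.7 pos [429.17 124.22  40.96] rot [-180.     -0.     78.31] F [-0.9 -0.3  1.5] T [-0.1   0.11  0.02] w 11.9 gf 45.0 q [ 14.7  18.2 119.6   0.   42.2  26.4]
shift mm [   0.15    0.3  -100.04] units [ 0.0003  0.0006 -0.2001]
rot deg [ -0.    -0.   -13.59] units [-1.00e-04 -1.00e-04 -4.53e-01]
```

Call:
{"op": "send_rows", "data": {"motion": [{"tx":0,"ty":0,"tz":-0.02,"rx":0,"ry":0,"rz":0,"gripper":1},{"tx":0,"ty":0,"tz":-0.04,"rx":0,"ry":0,"rz":0,"gripper":1},{"tx":0,"ty":0,"tz":-0.05,"rx":0,"ry":0,"rz":0,"gripper":1},{"tx":0,"ty":0,"tz":-0.05,"rx":0,"ry":0,"rz":-0.15,"gripper":1},{"tx":0,"ty":0,"tz":-0.05,"rx":0,"ry":0,"rz":-0.15,"gripper":1},{"tx":0,"ty":0,"tz":-0.05,"rx":0,"ry":0,"rz":-0.153,"gripper":1},{"tx":0,"ty":0,"tz":0,"rx":0,"ry":0,"rz":0,"gripper":1}]}}

```text
time_s: 5.58
ee_pos: [430.4, 124.5, 172.9]
ee_rot: [179.7, -0.1, 91.8]
force: [-0.6, 1.4, -0.8]
gripper_width: 11.8
gripper_force: 45.0
```

```bash
python3 go.py 501.5 -280.8 172 91.9
```

```text
t 5.58 pos [430.44 124.54 172.86] rot [ 1.7972e+02 -7.0000e-02  9.1840e+01] F [-0.6  1.4 -0.8] T [-0.11 -0.    0.02] w 11.8 gf 45.0 q [ 14.7   8.7 109.1   0.   61.9  12.8]
shift mm [-407.42   57.99    0.64] units [-0.8148  0.116   0.0013]
rot deg [ 0.28 -0.07 -0.06] units [ 0.0092 -0.0023 -0.0019]
```

Call:
{"op": "send_rows", "data": {"motion": [{"tx":-0.0679,"ty":0.0097,"tz":0,"rx":0,"ry":0,"rz":0,"gripper":1},{"tx":-0.0679,"ty":0.0097,"tz":0,"rx":0,"ry":0,"rz":0,"gripper":1},{"tx":-0.0679,"ty":0.0097,"tz":0,"rx":0,"ry":0,"rz":0,"gripper":1},{"tx":-0.0679,"ty":0.0097,"tz":0,"rx":0,"ry":0,"rz":0,"gripper":1},{"tx":-0.0679,"ty":0.0097,"tz":0,"rx":0,"ry":0,"rz":0,"gripper":1},{"tx":-0.0679,"ty":0.0097,"tz":0,"rx":0,"ry":0,"rz":0,"gripper":1},{"tx":-0.0679,"ty":0.0097,"tz":0,"rx":0,"ry":0,"rz":0,"gripper":1},{"tx":-0.0679,"ty":0.0097,"tz":0,"rx":0,"ry":0,"rz":0,"gripper":1},{"tx":-0.0679,"ty":0.0097,"tz":0,"rx":0,"ry":0,"rz":0,"gripper":1},{"tx":-0.0679,"ty":0.0097,"tz":0,"rx":0,"ry":0,"rz":0,"gripper":1},{"tx":-0.0679,"ty":0.0097,"tz":0,"rx":0,"ry":0,"rz":0,"gripper":1},{"tx":-0.0679,"ty":0.0097,"tz":0,"rx":0,"ry":0,"rz":0,"gripper":1}]}}

```text
time_s: 7.08
ee_pos: [500.3, -281.7, 169.4]
ee_rot: [-179.9, -0.1, 91.8]
force: [-0.1, 1.2, -0.5]
gripper_width: 12.0
gripper_force: 45.0
```

Call:
{"op": "send_rows", "data": {"motion": [{"tx":0,"ty":0,"tz":0,"rx":0,"ry":0,"rz":0,"gripper":1},{"tx":0,"ty":0,"tz":0,"rx":0,"ry":0,"rz":0,"gripper":1}]}}

```text
time_s: 7.32
ee_pos: [500.1, -280.2, 169.8]
ee_rot: [-179.9, -0.1, 91.8]
force: [0.1, 0.5, -1.0]
gripper_width: 12.1
gripper_force: 45.0
```

```bash
python3 go.py 501.5 -280.8 108 91.9
python3 - <<'E'
from h import *
a=grab('side','s2');b=grab('top','t2')
def c(f,u,v,w,h): return cv2.resize(f[v:v+h,u:u+w],(400,400),interpolation=cv2.INTER_CUBIC)
cv2.imwrite('pics/c5.png',np.hstack([c(a['frame'],290,120,100,100),c(b['frame'],330,160,80,80)])[:,:,::-1])
for z in(148,161,141): print(proj(a,[501.5,-280.8,z]),proj(b,[501.5,-280.8,z]))
E
```

```text
t 7.33 pos [ 500.07 -280.23  169.77] rot [-1.7988e+02 -1.1000e-01  9.1840e+01] F [ 0.1  0.5 -1. ] T [-0.09  0.08  0.05] w 12.1 gf 45.0 q [-30.4  20.   93.7   0.   66.4 -32.3]
shift mm [-0.74  1.54 61.76] units [-0.0015  0.0031  0.1235]
rot deg [-0.12 -0.11 -0.06] units [-0.004  -0.0037 -0.0019]
[[338.61882098 146.06679817]] [[385.77804897 202.86152408]]
[[338.76396585 141.52923562]] [[386.58426493 202.58101891]]
[[338.54113125 148.48886147]] [[385.35102449 203.01009178]]
```

View pics/c5.png

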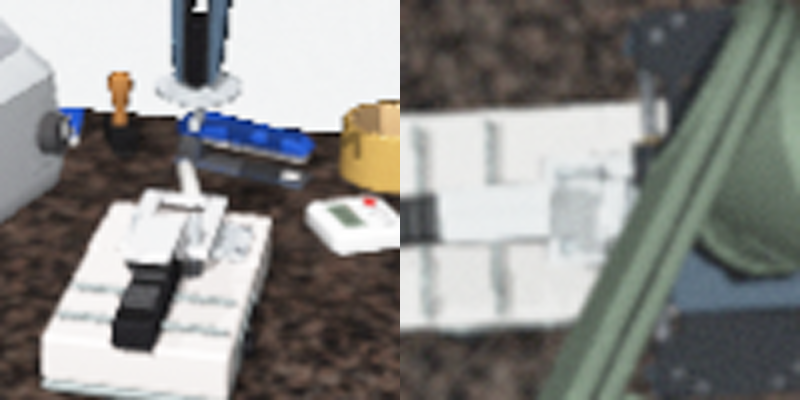

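Collar centre is seen at ≈(339.7,142.5) in the side image, within half a pixel of prediction. Descending to just above the strip.

Call:
{"op": "send_rows", "data": {"motion": [{"tx":-0.0015,"ty":0.003,"tz":0.03,"rx":0,"ry":0,"rz":0,"gripper":1},{"tx":0,"ty":0,"tz":0.03,"rx":0,"ry":0,"rz":0,"gripper":1},{"tx":0,"ty":0,"tz":0.03,"rx":0,"ry":0,"rz":0,"gripper":1},{"tx":0,"ty":0,"tz":0.03,"rx":0,"ry":0,"rz":0,"gripper":1},{"tx":0,"ty":0,"tz":0,"rx":0,"ry":0,"rz":0,"gripper":1},{"tx":0,"ty":0,"tz":0,"rx":0,"ry":0,"rz":0,"gripper":1}]}}

```text
time_s: 8.18
ee_pos: [502.7, -281.9, 111.1]
ee_rot: [180.0, 0.0, 91.9]
force: [-0.8, 0.2, -0.1]
gripper_width: 11.8
gripper_force: 45.0
```

```bash
python3 go.py 501.5 -280.8 87 91.9
```

```text
t 8.18 pos [ 502.69 -281.93  111.1 ] rot [1.7997e+02 1.0000e-02 9.1900e+01] F [-0.8  0.2 -0.1] T [-0.08  0.01  0.  ] w 11.8 gf 45.0 q [-30.4  23.1  98.1   0.   58.7 -32.3]
shift mm [ 1.18 -1.17 24.1 ] units [ 0.0024 -0.0023  0.0482]
rot deg [ 0.03  0.01 -0.  ] units [ 0.0011  0.0005 -0.0001]
```

Call:
{"op": "send_rows", "data": {"motion": [{"tx":0.001,"ty":-0.0012,"tz":0.01,"rx":0,"ry":0,"rz":0,"gripper":1},{"tx":0,"ty":0,"tz":0.01,"rx":0,"ry":0,"rz":0,"gripper":1},{"tx":0,"ty":0,"tz":0.01,"rx":0,"ry":0,"rz":0,"gripper":1},{"tx":0,"ty":0,"tz":0.01,"rx":0,"ry":0,"rz":0,"gripper":1},{"tx":0,"ty":0,"tz":0.006,"rx":0,"ry":0,"rz":0,"gripper":1},{"tx":0,"ty":0,"tz":0,"rx":0,"ry":0,"rz":0,"gripper":1},{"tx":0,"ty":0,"tz":0,"rx":0,"ry":0,"rz":0,"gripper":1}]}}

```text
time_s: 9.05
ee_pos: [501.9, -281.3, 88.0]
ee_rot: [180.0, 0.0, 91.9]
force: [-0.5, 0.2, -1.1]
gripper_width: 12.1
gripper_force: 45.0
```

```bash
python3 go.py 501.5 -280.8 80 91.9
```

```text
t 9.05 pos [ 501.89 -281.33   88.02] rot [179.98   0.    91.9 ] F [-0.5  0.2 -1.1] T [-0.13 -0.01 -0.05] w 12.1 gf 45.0 q [-30.4  24.4  99.8   0.   55.7 -32.3]
shift mm [ 0.55 -0.37  8.02] units [ 0.0011 -0.0007  0.016 ]
rot deg [ 0.02  0.   -0.  ] units [ 0.0005  0.0001 -0.0001]
```

Now feel down in 1 mm steps (commanded to about 83).

Call:
{"op": "send_rows", "data": {"motion": [{"tx":0,"ty":0,"tz":0.002,"rx":0,"ry":0,"rz":0,"gripper":1},{"tx":0,"ty":0,"tz":0.002,"rx":0,"ry":0,"rz":0,"gripper":1},{"tx":0,"ty":0,"tz":0.002,"rx":0,"ry":0,"rz":0,"gripper":1},{"tx":0,"ty":0,"tz":0.002,"rx":0,"ry":0,"rz":0,"gripper":1},{"tx":0,"ty":0,"tz":0.002,"rx":0,"ry":0,"rz":0,"gripper":1},{"tx":0,"ty":0,"tz":0,"rx":0,"ry":0,"rz":0,"gripper":1}]}}

```text
time_s: 9.8
ee_pos: [501.7, -281.2, 82.8]
ee_rot: [-180.0, -0.0, 91.9]
force: [-0.8, 0.1, -1.3]
gripper_width: 11.9
gripper_force: 45.0
```

```bash
python3 go.py 501.5 -280.8 80 91.9
```

```text
t 9.8 pos [ 501.72 -281.19   82.79] rot [-1.7999e+02 -1.0000e-02  9.1900e+01] F [-0.8  0.1 -1.3] T [-0.14  0.08 -0.02] w 11.9 gf 45.0 q [-30.4  24.7 100.2   0.   55.1 -32.3]
shift mm [ 0.4  -0.2   2.79] units [ 0.0008 -0.0004  0.0056]
rot deg [-0.01 -0.01  0.  ] units [-0.0003 -0.0004  0.    ]
```

No contact and the foot is ~2 mm below the strip's top, so it is in the slot. I continue in small steps to the eye.

Call:
{"op": "send_rows", "data": {"motion": [{"tx":0,"ty":0,"tz":0.002,"rx":0,"ry":0,"rz":0,"gripper":1},{"tx":0,"ty":0,"tz":0.002,"rx":0,"ry":0,"rz":0,"gripper":1},{"tx":0,"ty":0,"tz":0.002,"rx":0,"ry":0,"rz":0,"gripper":1},{"tx":0,"ty":0,"tz":0.002,"rx":0,"ry":0,"rz":0,"gripper":1},{"tx":0,"ty":0,"tz":0.002,"rx":0,"ry":0,"rz":0,"gripper":1},{"tx":0,"ty":0,"tz":0.002,"rx":0,"ry":0,"rz":0,"gripper":1},{"tx":0,"ty":0,"tz":0,"rx":0,"ry":0,"rz":0,"gripper":1}]}}

```text
time_s: 10.68
ee_pos: [501.8, -281.3, 77.1]
ee_rot: [180.0, 0.0, 91.9]
force: [-0.2, 0.2, 3.0]
gripper_width: 11.7
gripper_force: 45.0
```

```bash
python3 go.py 501.5 -280.8 69.3 91.9
```

```text
t 10.68 pos [ 501.81 -281.26   77.14] rot [179.99   0.    91.9 ] F [-0.2  0.2  3. ] T [ 0.02  0.29 -0.04] w 11.7 gf 45.0 q [-30.4  25.1 100.6   0.   54.3 -32.3]
shift mm [ 0.47 -0.3   7.84] units [ 0.0009 -0.0006  0.0157]
rot deg [ 0.01  0.   -0.  ] units [ 0.0004  0.0001 -0.    ]
```

Call:
{"op": "send_rows", "data": {"motion": [{"tx":0,"ty":0,"tz":0.002,"rx":0,"ry":0,"rz":0,"gripper":1},{"tx":0,"ty":0,"tz":0.002,"rx":0,"ry":0,"rz":0,"gripper":1},{"tx":0,"ty":0,"tz":0.002,"rx":0,"ry":0,"rz":0,"gripper":1},{"tx":0,"ty":0,"tz":0.002,"rx":0,"ry":0,"rz":0,"gripper":1},{"tx":0,"ty":0,"tz":0.002,"rx":0,"ry":0,"rz":0,"gripper":1},{"tx":0,"ty":0,"tz":0.002,"rx":0,"ry":0,"rz":0,"gripper":1},{"tx":0,"ty":0,"tz":0.002,"rx":0,"ry":0,"rz":0,"gripper":1},{"tx":0,"ty":0,"tz":0.002,"rx":0,"ry":0,"rz":0,"gripper":1},{"tx":0,"ty":0,"tz":0,"rx":0,"ry":0,"rz":0,"gripper":1},{"tx":0,"ty":0,"tz":0,"rx":0,"ry":0,"rz":0,"gripper":1}]}}

```text
time_s: 11.92
ee_pos: [501.8, -281.3, 69.1]
ee_rot: [180.0, 0.0, 91.9]
force: [-1.7, 0.5, 5.8]
gripper_width: 11.9
gripper_force: 45.0
```

```bash
python3 go.py 501.5 -280.8 69.3 1.9
```

```text
t 11.93 pos [ 501.81 -281.28   69.09] rot [179.99   0.    91.9 ] F [-1.7  0.5  5.8] T [ 0.12  0.41 -0.03] w 11.9 gf 45.0 q [-30.4  25.6 101.1   0.   53.3 -32.3]
shift mm [ 0.49 -0.29 -0.21] units [ 0.001  -0.0006 -0.0004]
rot deg [ 1.e-02 -1.e-02  9.e+01] units [ 3.e-04 -2.e-04  3.e+00]
```

Call:
{"op": "send_rows", "data": {"motion": [{"tx":0,"ty":0,"tz":0,"rx":0,"ry":0,"rz":0.25,"gripper":1},{"tx":0,"ty":0,"tz":0,"rx":0,"ry":0,"rz":0.25,"gripper":1},{"tx":0,"ty":0,"tz":0,"rx":0,"ry":0,"rz":0.25,"gripper":1},{"tx":0,"ty":0,"tz":0,"rx":0,"ry":0,"rz":0.25,"gripper":1}]}}

```text
time_s: 12.42
ee_pos: [501.8, -281.6, 69.2]
ee_rot: [180.0, 0.0, 61.7]
force: [-2.1, -0.2, 4.9]
gripper_width: 11.9
gripper_force: 45.0
```

```bash
python3 go.py 501.5 -280.8 69.3 1.9
```

```text
t 12.43 pos [ 501.84 -281.56   69.16] rot [1.7997e+02 2.0000e-02 6.1680e+01] F [-2.1 -0.2  4.9] T [0.05 0.5  0.09] w 11.9 gf 45.0 q [-30.4  25.6 101.1  -0.   53.3  -2.1]
shift mm [ 0.51 -0.66 -0.14] units [ 0.001  -0.0013 -0.0003]
rot deg [4.000e-02 0.000e+00 5.978e+01] units [1.3000e-03 2.0000e-04 1.9925e+00]
```

Turning freely with no side load.

Call:
{"op": "send_rows", "data": {"motion": [{"tx":0,"ty":0,"tz":0,"rx":0,"ry":0,"rz":0.25,"gripper":1},{"tx":0,"ty":0,"tz":0,"rx":0,"ry":0,"rz":0.25,"gripper":1},{"tx":0,"ty":0,"tz":0,"rx":0,"ry":0,"rz":0.25,"gripper":1},{"tx":0,"ty":0,"tz":0,"rx":0,"ry":0,"rz":0.25,"gripper":1},{"tx":0,"ty":0,"tz":0,"rx":0,"ry":0,"rz":0.25,"gripper":1},{"tx":0,"ty":0,"tz":0,"rx":0,"ry":0,"rz":0.25,"gripper":1},{"tx":0,"ty":0,"tz":0,"rx":0,"ry":0,"rz":0.25,"gripper":1},{"tx":0,"ty":0,"tz":0,"rx":0,"ry":0,"rz":0.24,"gripper":1},{"tx":0,"ty":0,"tz":0,"rx":0,"ry":0,"rz":0,"gripper":1},{"tx":0,"ty":0,"tz":0,"rx":0,"ry":0,"rz":0,"gripper":1},{"tx":0,"ty":0,"tz":0,"rx":0,"ry":0,"rz":0,"gripper":1}]}}

```text
time_s: 13.8
ee_pos: [501.2, -280.4, 68.9]
ee_rot: [-179.9, 0.1, 2.2]
force: [-2.8, 2.4, 6.0]
gripper_width: 11.6
gripper_force: 45.0
```

```bash
python3 go.py 501.5 -280.8 73 1.9
```

```text
t 13.8 pos [ 501.23 -280.44   68.85] rot [-1.7991e+02  6.0000e-02  2.1800e+00] F [-2.8  2.4  6. ] T [ 0.36  0.6  -0.04] w 11.6 gf 45.0 q [-3.040e+01  2.560e+01  1.011e+02  1.000e-01  5.340e+01  5.740e+01]
shift mm [ 0.25  0.36 -4.15] units [ 0.0005  0.0007 -0.0083]
rot deg [-0.09  0.06  0.28] units [-0.0031  0.0021  0.0095]
```

Call:
{"op": "send_rows", "data": {"motion": [{"tx":0,"ty":0,"tz":-0.002,"rx":0,"ry":0,"rz":0.008,"gripper":1},{"tx":0,"ty":0,"tz":-0.002,"rx":0,"ry":0,"rz":0,"gripper":1},{"tx":0,"ty":0,"tz":-0.002,"rx":0,"ry":0,"rz":0,"gripper":1},{"tx":0,"ty":0,"tz":-0.001,"rx":0,"ry":0,"rz":0,"gripper":1},{"tx":0,"ty":0,"tz":0,"rx":0,"ry":0,"rz":0,"gripper":1},{"tx":0,"ty":0,"tz":0,"rx":0,"ry":0,"rz":0,"gripper":1}]}}

```text
time_s: 14.55
ee_pos: [501.3, -280.9, 72.2]
ee_rot: [-179.9, 0.1, 2.0]
force: [-3.7, 4.3, 4.1]
gripper_width: 11.7
gripper_force: 45.0
```

```bash
python3 go.py 501.5 -280.8 73 1.9
```

```text
t 14.55 pos [ 501.29 -280.9    72.21] rot [-1.7995e+02  6.0000e-02  1.9500e+00] F [-3.7  4.3  4.1] T [0.68 0.69 0.  ] w 11.7 gf 45.0 q [-30.4  25.4 100.9   0.   53.8  57.6]
shift mm [ 0.21 -0.1  -0.79] units [ 0.0004 -0.0002 -0.0016]
rot deg [-0.05  0.06  0.05] units [-0.0018  0.002   0.0017]
```

Call:
{"op": "send_rows", "data": {"motion": [{"tx":-0.0008,"ty":-0.0012,"tz":-0.0012,"rx":0,"ry":0,"rz":0,"gripper":1},{"tx":0,"ty":0,"tz":0,"rx":0,"ry":0,"rz":0,"gripper":1},{"tx":0,"ty":0,"tz":0,"rx":0,"ry":0,"rz":0,"gripper":1}], "grip_force": 15}}

```text
time_s: 14.92
ee_pos: [501.3, -280.9, 73.0]
ee_rot: [180.0, 0.0, 2.0]
force: [-3.3, 1.1, 2.8]
gripper_width: 11.7
gripper_force: 15.0
```

```bash
python3 go.py 501.5 -280.8 73 1.9
```

```text
t 14.93 pos [ 501.28 -280.93   72.96] rot [1.7998e+02 1.0000e-02 1.9600e+00] F [-3.3  1.1  2.8] T [ 0.29  0.72 -0.01] w 11.7 gf 15.0 q [-30.4  25.3 100.9  -0.   53.8  57.7]
shift mm [ 0.23 -0.13 -0.04] units [ 0.0005 -0.0003 -0.0001]
rot deg [0.02 0.01 0.06] units [0.0005 0.0002 0.0019]
```

Open partly, then rise.

Call:
{"op": "send_rows", "data": {"motion": [{"tx":0,"ty":0,"tz":0,"rx":0,"ry":0,"rz":0,"gripper":0.65},{"tx":0,"ty":0,"tz":0,"rx":0,"ry":0,"rz":0,"gripper":0.5},{"tx":0,"ty":0,"tz":0,"rx":0,"ry":0,"rz":0,"gripper":0.3},{"tx":0,"ty":0,"tz":0,"rx":0,"ry":0,"rz":0,"gripper":0.3},{"tx":0,"ty":0,"tz":0,"rx":0,"ry":0,"rz":0,"gripper":0.3},{"tx":0,"ty":0,"tz":0,"rx":0,"ry":0,"rz":0,"gripper":0.3},{"tx":0,"ty":0,"tz":-0.02,"rx":0,"ry":0,"rz":0,"gripper":0.3},{"tx":0,"ty":0,"tz":-0.05,"rx":0,"ry":0,"rz":0,"gripper":0.3},{"tx":0,"ty":0,"tz":-0.08,"rx":0,"ry":0,"rz":0,"gripper":0.3},{"tx":0,"ty":0,"tz":-0.08,"rx":0,"ry":0,"rz":0,"gripper":0.3},{"tx":0,"ty":0,"tz":0,"rx":0,"ry":0,"rz":0,"gripper":0.3}]}}

```text
time_s: 16.3
ee_pos: [503.3, -281.8, 192.4]
ee_rot: [179.7, -0.4, 2.0]
force: [0.0, -0.6, 0.6]
gripper_width: 32.2
gripper_force: 0.0
```

Call:
{"op": "send_rows", "data": {"motion": [{"tx":-0.08,"ty":-0.1,"tz":0,"rx":0,"ry":0,"rz":0,"gripper":0.3},{"tx":-0.08,"ty":-0.1,"tz":0,"rx":0,"ry":0,"rz":0,"gripper":0.3},{"tx":-0.08,"ty":-0.1,"tz":0,"rx":0,"ry":0,"rz":0,"gripper":0.3},{"tx":-0.08,"ty":-0.1,"tz":0,"rx":0,"ry":0,"rz":0,"gripper":0.3},{"tx":0,"ty":-0.1,"tz":0,"rx":0,"ry":0,"rz":0,"gripper":0.3},{"tx":0,"ty":0,"tz":0,"rx":0,"ry":0,"rz":0,"gripper":0.3},{"tx":0,"ty":0,"tz":0,"rx":0,"ry":0,"rz":0,"gripper":0.3}]}}

```text
time_s: 17.18
ee_pos: [336.9, -41.2, 187.9]
ee_rot: [180.0, 0.0, 2.0]
force: [-0.1, -0.2, -0.0]
gripper_width: 32.0
gripper_force: 0.0
```

```bash
python3 go.py 501.5 -280.8 73 1.9
python3 - <<'E'
from h import *
a=grab('side','s3');b=grab('top','t3')
def c(f,u,v,w,h): return cv2.resize(f[v:v+h,u:u+w],(400,400),interpolation=cv2.INTER_CUBIC)
cv2.imwrite('pics/c6.png',np.hstack([c(a['frame'],300,140,70,70),c(b['frame'],345,165,70,70)])[:,:,::-1])
th=np.radians(1.9)
for z in(62,68,113):print(z,proj(a,[501.3,-280.9,z]),proj(b,[501.3,-280.9,z]))
E
```

```text
t 17.18 pos [336.93 -41.17 187.88] rot [1.7998e+02 1.0000e-02 2.0100e+00] F [-0.1 -0.2 -0. ] T [-0.07  0.16  0.  ] w 32.0 gf 0.0 q [ -8.9  -2.2 118.6  -0.   63.6  79.1]
shift mm [156.1  245.19 114.95] units [0.3122 0.4904 0.2299]
rot deg [0.02 0.01 0.11] units [0.0008 0.0003 0.0035]
62 [[337.76387432 174.81347819]] [[380.8880456  204.64692524]]
68 [[337.82748998 172.87691771]] [[381.21084522 204.53504388]]
113 [[338.312266   158.02406717]] [[383.73047736 203.66166405]]
```

View pics/c6.png

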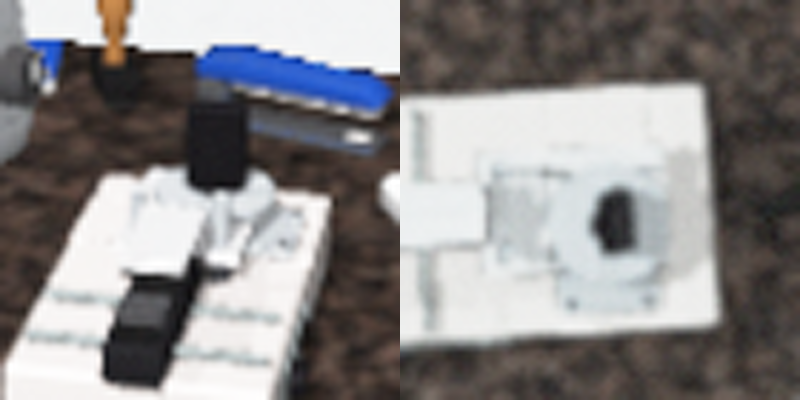

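The key stands upright and square across the slot at ≈(338,173) side and (383,204) top. Its collar is at the locked height (~68 mm top) and the gripper is clear.

```bash
python3 -c "from workcell import env; print(env.job_done())"
```

```text
the job is handed in; nothing more can be done
None
```

The T-key is locked square across the slot and released, with the clamp bar held down and the arm clear; I handed the job in at about 17 s. The final camera views agree, but the hand-in returned no verdict.

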